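# Seat a pressed pellet in the analyser drawer and shut it

## Robot

A 6-joint arm with a two-finger parallel gripper is mounted at the origin on a cart in front of the work surface, level with it; the furniture and walls round the work are solid. World frame = base frame: x ahead of the robot, y to its left, z up, the work surface at z = 0. Lengths are in mm, angles in rad, forces in N, time in s.
With the tool pointing down it reaches from about 275 to 1000 mm from the base axis. Payload 8.4 kg.
Tool frame: the origin (TCP) lies at the very end of the fingers, on their centre line; the grasp point (between the pads) lies 19 mm behind it; z points along the fingers, y is the direction in which the jaws open and shut (so a half turn about z gives the same grasp; the last joint's range is limited). The gripper opens to 85 mm and grips with 20 to 120 N. Pads are 22 mm wide; open, the fingers measure 114 mm over their backs; the gripper's body (76 mm by 85 mm) begins 54 mm behind the grasp point. The pads swing forward as they close: fully open they stand 13 mm farther back than shut.
Start: joints at [1.239, 0.353, 1.633, -0, 1.155, -0.002], TCP at [202.407, 591.32, 231.281] pointing down, gripper open.
Joint ranges: [-2.63, 2.63], [-0.92, 2.1], [0.06, 2.66], [-1.3, 4.44], [0, 2.69], [-3.02, 3.02]. Speed limits (rad/s): [2.22, 2.22, 2.79, 3.14, 3.14, 3.14].

## Interface

Orientations are given as [roll, pitch, yaw] about the fixed x, y, z axes, in that order (R = Rz(yaw) Ry(pitch) Rx(roll)).
In Python, from rig import sense, grab_frame, get_calibration, sign_off, boxes_of, trace gives the robot as it stands.
- The arm moves only by the tool servo_tool, never from a script. Its argument "rows" is a list of rows, each a list of 3 entries, a list of its own where there are three numbers: the finger opening in mm, from 0 to 85.4, then the shift along the tool's x, y, z in mm, then the turn, a rotation vector about the tool's x, y, z in degrees. A call has 1 to 8 rows; each row shifts and turns the commanded pose from where the row before left it, along the tool's axes as they then stand; what a row does not reach is not made up. A row lasts 1/8 s, in which the tool goes at most 62.5 mm and 10.7 degrees, less where a joint would pass 70% of its speed; a pose out of reach is approached as far as the arm can. A call is refused whole if a number of a shift passes 62.5 or a number of a turn 10.7, either way. A call with a gripper value outside its range is refused whole. The fingers move at their own pace and stop on an object; "force" is the grip in N (left out, the last holds). Time passes only in rows, so rows that do not move let the fingers close. It gives the time, the measured TCP pose, the force and the opening at its end, in the units of the state.
- sense(): the state, without advancing time (a new reading comes with each control period).
- grab_frame(name): name is "scene" or "top" or "wrist"; returns the picture (384x512x3 uint8, blue, green, red); there is no depth.
- get_calibration(name): a dict with "intrinsics" (3x3 intrinsics, pixels), "world_to_cam" (4x4, takes a point from world to camera coordinates). Camera axes: x right, y down, z forward; pixel columns grow to the right and rows downward; lengths in mm; the calibration is good to about 2 mm. A picture is of the moment at which its call begins: read the wrist's pose just before it. get_calibration takes no time and is no camera call; for the wrist camera it gives the pose at the moment of the call.
- sign_off(): hands the job in, once; it reports no verdict.
Trained networks look in the newest picture that a camera, given by its name, has taken for a name from the list of things; names that differ only in an ending like _2 or _b are one class to them, and where a whole thing is asked for, a point or a joint stands for the part that bears it (a point fixed in the world has none). Each returns a list of dicts, best first, with "conf" (0 to 1); they miss things now and then, are a little off and sometimes report something else, mostly with a low value. They report only what shows in the picture. A call takes as long as a camera call. They do not tell look-alikes from the thing itself.
- boxes_of(camera, thing): "centre" ([x, y, z] in mm, in the coordinates of the camera as it stood for that picture, good to about 4 mm: the middle of the surface that is visible of it).
- trace(camera, thing): "mask" (384x512 bool, what is visible of it).
The state is a dict: "clock": time; "qpos": joint angles; "qvel": joint speeds; "joint_efforts": joint torques, N m; "eef_pos": TCP position; "tcp_rot": TCP orientation; "contact_force": force on the tool from outside, world axes, zero at the start; "wrist_torque": the same for the moment, N m; "opening": opening from 0.0 (shut) to 1.0 (fully open).
Only numpy, scipy, OpenCV 4.12 (cv2) and the standard library are available. Lean on these libraries where they do the work, as an engineer would, in place of code of your own. Each camera call takes 0.05 s, during which the arm holds its last target. There are 200 camera calls.

## Task

A steel-ringed sample pellet lies loose on the open drawer of the bench analyser, just in front of its round well. Nudge it across the deck with the fingertips until it drops into the well and lies flat at the bottom, then push the drawer by its front bar all the way in. The pellet is only to be pushed, never picked up or lifted, it must not fall off the drawer, and the tin, tweezers and dishes beside the analyser stay where they are.

Things in the scene. Friction and masses are not known exactly. Their poses are not given: they have to be found in the camera images.
- analyser: White bench analyser, fixed; housing 150 deep, 200 wide, 132 high, with a sloping front panel above the drawer slot. Origin: on the bench top, straight below the well's centre when the drawer is fully out. Its x axis points into the housing, the way the drawer goes in; z up. The housing's face is at x = +72 mm, its y sides at +-100 mm. The slot clears the drawer deck by 6 mm only, so a pellet that is not down in its well jams there.
- drawer (a joint): Sliding drawer of the analyser, in m along the analyser's x: 0 fully out, 0.115 fully in against its stop. It starts within 12 mm of fully out. Runs with about 3 N of friction and stays where it is left.
- well (a point): Centre of the mouth of the round well in the drawer, at deck height (44 mm above the bench); moves with the drawer, axes as the analyser's. The well is 54 mm across and 9 mm deep with a chamfered rim and a flat floor. The grey anodised deck round it is flat, reaches 105 mm from the well's centre towards the front and 69 mm to either side, where lips 2.5 mm high and 4 mm wide run along it; there is no lip at the front.
- drawer_front (a point): Middle of the front face of the drawer's black front bar, 107 mm in front of the well's centre (analyser -x) and 32 mm above the bench; the bar is 148 mm wide and reaches from 20 to 43 mm above the bench. Moves with the drawer.
- pellet (a point): Centre (half-way up) of the loose pellet: a steel ring of 51.5 mm outside diameter, 8.5 mm high, filled with pressed brown mineral powder, 60 g nominal. It starts flat on the deck in front of the well; seated, its centre is 39 mm above the bench and its top about flush with the deck.
- tin: Grey round sample tin, 71 mm across, 68 mm high, standing loose on the bench to the right of the drawer. Origin: centre of its underside.
- tweezers: Steel tweezers, 126 x 12 x 8 mm, lying loose on the bench to the left of the drawer, roughly along it. Origin: under their middle.
- dishes: Stack of three shallow white dishes, 92 mm across, 40 mm high, standing loose to the left beyond the tweezers. Origin: centre of the underside.
Mind the look-alikes: they are no part of the job. Of the things that look like the part that bears pellet, the middle-sized one is meant.

How it is judged (in metres and radians):
On the way:
1. the pellet lies flat in the well while the drawer is still out (horizontal distance between pellet and well below 0.0035 m and z of pellet in the frame of well below -0.0025 m and angle between pellet's own z axis and vertical below 0.06 rad and value of joint drawer below 0.06 m), for 0.2 s.
At the end, for the whole second after the job is handed in: The pellet lies flat in the well (within 3.5 mm of its centre, its centre at least 2.5 mm below the deck, tilted less than 0.06 rad) and the drawer is within 5 mm of fully in and at rest (horizontal distance between pellet and well below 0.0035 m and z of pellet in the frame of well below -0.0025 m and angle between pellet's own z axis and vertical below 0.06 rad and value of joint drawer above 0.11 m and velocity of joint drawer below 0.005 m/s); the robot touches nothing.
It fails at once if the pellet is lifted more than 6 mm off the deck (height (world z) of pellet above 0.0543 m).
It fails at once if the pellet falls off the drawer (height (world z) of pellet below 0.028 m).
It fails at once if the tin is moved more than 20 mm (distance of tin from where it was at the start of the episode above 0.02 m).
It fails at once if the tweezers are moved more than 20 mm (distance of tweezers from where it was at the start of the episode above 0.02 m).
It fails at once if the dishes are moved more than 20 mm (distance of dishes from where it was at the start of the episode above 0.02 m).
It also fails if it takes over 45 s, if anything falls off the work surface, if the arm or the gripper's body presses on something with over 40 N, if the wrist force passes 120 N, or if a joint passes its speed limit or range.

## Working session

There is one attempt and no reset: what is moved stays moved. The work goes in short steps, Python scripts to look and compute and a tool call to move; the robot and the scene stay as the last step left them, time stands still between calls to the robot, and variables do not carry over. Pictures are saved under pics/ and viewed, about 8 in all and at most 12, crops included, and the job is handed in when it is done.

Besides the shell and the picture viewer there is one more tool, called as a command line: name --argument value ..., lists and objects as JSON in quotes. servo_tool: Moves the arm, as the interface text tells. Its arguments: {"type":"object","properties":{"rows":{"type":"array","items":{"type":"array"}},"force":{"type":"number"}},"required":["rows"]}

```bash
mkdir -p pics
cat > h.py <<'E'
from rig import *
import numpy as np, cv2
def ray(name,uv):
    c=get_calibration(name);K=np.array(c["intrinsics"]);T=np.array(c["world_to_cam"])
    d=T[:3,:3].T@np.linalg.inv(K)@np.array([uv[0],uv[1],1.]);o=-T[:3,:3].T@T[:3,3];return o,d
def atz(name,uv,z):
    o,d=ray(name,uv);return o+d*(z-o[2])/d[2]
def toworld(name,p):
    T=np.array(get_calibration(name)["world_to_cam"]);return T[:3,:3].T@(np.array(p)-T[:3,3])
def proj(name,p):
    c=get_calibration(name);T=np.array(c["world_to_cam"]);q=np.array(c["intrinsics"])@(T[:3,:3]@np.array(p)+T[:3,3]);return q[:2]/q[2]
E
python3 - <<'E'
from h import *
np.set_printoptions(precision=1,suppress=True)
a=grab_frame("top");b=grab_frame("scene")
cv2.imwrite("pics/top.png",cv2.resize(a,(768,576)));cv2.imwrite("pics/scene.png",cv2.resize(b,(768,576)))
for n in("top","scene"):
  for t in("pellet","well","drawer_front","analyser","tin","tweezers","dishes"):
    for r in boxes_of(n,t):print(n,t,round(r["conf"],2),toworld(n,r["centre"]),proj(n,toworld(n,r["centre"])))
s=sense();print(s["clock"],s["eef_pos"],s["tcp_rot"],s["opening"])
E
```

```text
top pellet 0.96 [476.3 181.5   9.5] [207.6 219.2]
top pellet 0.92 [497.7 -74.2  52. ] [317.1 205.5]
top pellet 0.45 [449.9  86.3   7.5] [247.8 229.6]
top well 0.91 [553.6 -64.2  45. ] [311.3 182.3]
top well 0.46 [495.3 -70.3  49.1] [315.2 206.7]
top drawer_front 0.94 [554.1 -67.2  46.8] [312.7 181.9]
top analyser 0.84 [642.2 -92.6 101.3] [325.2 138.5]
top tin 0.81 [ 526.1 -214.9   68.9] [379.3 190.7]
top tweezers 0.53 [566.   43.5   6.4] [264.7 181.4]
top dishes 0.92 [611.  123.6  26. ] [231. 162.]
scene pellet 0.8 [473.  184.7  13.6] [221.9 254.8]
scene pellet 0.69 [495.2 -67.1  57. ] [303.8 193.4]
scene pellet 0.66 [446.5  93.5   6.5] [266.6 246.2]
scene well 0.61 [534.7 -48.6  45.7] [285.2 195.5]
scene drawer_front 0.79 [538.2 -47.7  49. ] [283.9 193.8]
scene drawer_front 0.15 [496.7 -67.7  53.7] [303.5 194.5]
scene analyser 0.89 [639.6 -63.8  67.2] [258.7 173.5]
scene tin 0.55 [ 510.4 -194.9   43.2] [334.8 182.3]
scene tweezers 0.49 [569.4  48.2   8.2] [243.4 218.9]
scene dishes 0.92 [598.6 130.4  29.8] [204.9 217.5]
0.8 [202.4 591.3 231.3] [-3.1  0.   2.8] 1.0042492990482628
```

View pics/top.png

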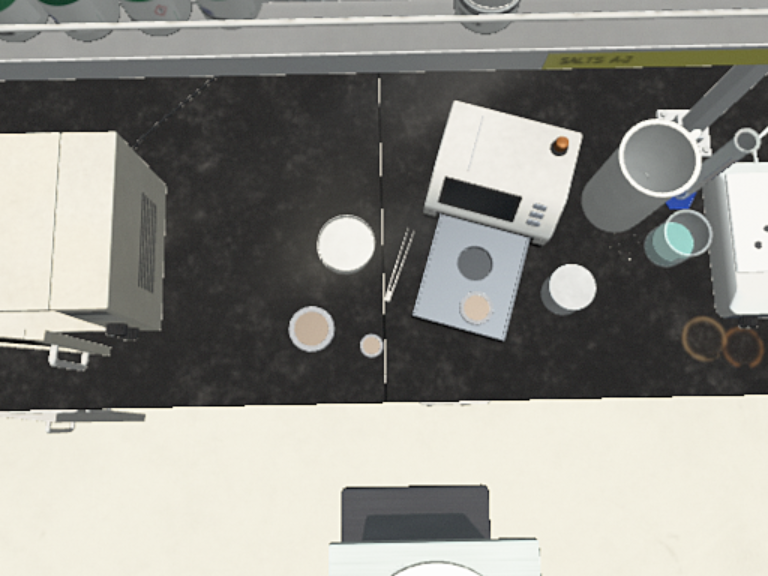

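Run:
```python
from h import *
a=cv2.imread("pics/top.png");a=cv2.resize(a,(512,384))
g=grab_frame("top")
cv2.imwrite("pics/crop.png",cv2.resize(g[130:260,190:400],None,fx=3.8,fy=3.8,interpolation=cv2.INTER_CUBIC))
for t in ("pellet","well"):
  for r in trace("top",t):
    m=r["mask"];y,x=np.nonzero(m);print(t,r["conf"],m.sum(),x.mean(),y.mean(),x.min(),x.max(),y.min(),y.max())
print(proj("top",[550,-65,44]),proj("top",[650,-65,44]),sense()["tcp_rot"])
```

```text
pellet 0.98 692 206.9942196531792 218.55346820809248 193 222 205 233
pellet 0.84 403 316.79900744416875 204.57071960297768 306 328 194 215
pellet 0.77 192 246.94270833333334 229.671875 240 254 222 237
well 0.66 11006 326.54406687261496 139.9028711611848 274 387 67 227
well 0.63 4074 313.16077565046635 182.96809032891508 275 352 143 227
well 0.47 862 378.4187935034803 191.87238979118328 361 395 176 208
[311.66085333 183.90711794] [309.88050379 142.57916637] [ 3.14158629e+00 -5.16910193e-07  2.81184266e+00]
```

View pics/crop.png

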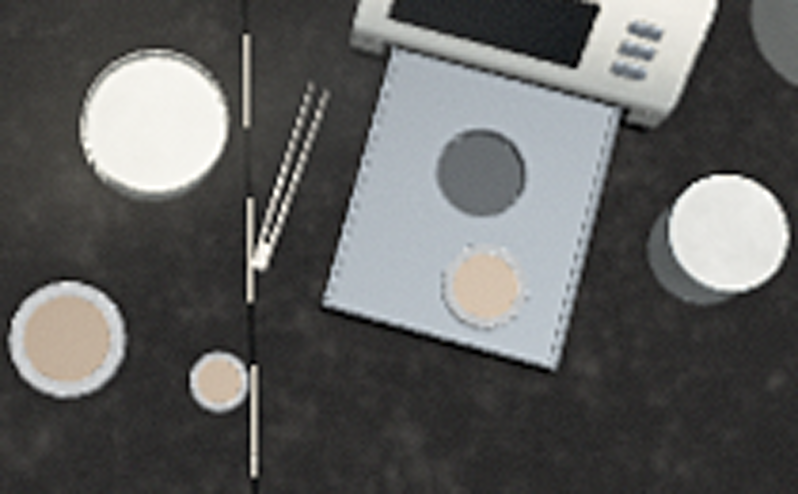

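Run:
```python
from h import *
np.set_printoptions(precision=1,suppress=True)
g=grab_frame("top")
# dark well disc
hsv=cv2.cvtColor(g,cv2.COLOR_BGR2HSV)
m=(g.max(2)<130).astype(np.uint8);m[:163]=0;m[190:]=0;m[:,:300]=0;m[:,334:]=0
n,l,st,ce=cv2.connectedComponentsWithStats(m)
i=1+np.argmax(st[1:,4]);print(st[i],ce[i]);w=atz("top",ce[i],43);print("well",w)
p=[r for r in trace("top","pellet") if r["mask"][205,317]][0]["mask"]
y,x=np.nonzero(p);pp=atz("top",[x.mean(),y.mean()],52);print("pellet",pp)
# deck corners
d=((hsv[...,1]>20)&(hsv[...,0]>95)&(hsv[...,0]<125)&(g.max(2)>130)).astype(np.uint8)
n,l,st,ce=cv2.connectedComponentsWithStats(d[130:240,260:370]);i=1+np.argmax(st[1:,4]);print(st[i])
pts=np.argwhere(l==i)[:,::-1]+[260,130]
h=cv2.convexHull(pts.astype(np.int32));q=cv2.approxPolyDP(h,4,True)[:,0]
for c in q:print(c,atz("top",c+.0,44))
print("cam",ray("top",[0,0])[0])
```

```text
[305 164  23  23 405] [316.3 175. ]
well [571.3 -76.9  43. ]
pellet [499.8 -73.4  52. ]
[86 27  7 12 20]
[346 157] [ 613.  -148.6   44. ]
[352 160] [ 605.5 -162.4   44. ]
[349 168] [ 586.3 -154.2   44. ]
cam [ 336.2   72.4 1124.7]
```

```bash
cat >> h.py <<'E'
from scipy.spatial.transform import Rotation as Ro
def tool():
    s=sense();return np.array(s["eef_pos"]),Ro.from_euler("xyz",s["tcp_rot"])
def plan(p,yaw=None):
    p0,R=tool();print("tool shift",np.round(R.inv().apply(np.array(p)-p0),1),"at",np.round(p0,1))
    if yaw is not None: print("turn deg",np.round((R.inv()*Ro.from_euler("xyz",[np.pi,0,yaw])).as_rotvec(degrees=True),1))
E
python3 - <<'E'
from h import *
np.set_printoptions(precision=1,suppress=True)
c=[atz("top",np.array(q)/3.8+[190,130],44) for q in((392,48),(323,305),(557,370),(620,108))]
for q in c:print(q)
for a,b in((c[1],c[0]),(c[2],c[3])):print(np.degrees(np.arctan2(*(b-a)[1::-1])))
d=c[2]-c[1];print(np.linalg.norm(d),np.degrees(np.arctan2(d[1],d[0]))+90)
o,_=ray("wrist",[256,192]);p,R=tool();print("wrist cam in tool",R.inv().apply(o-p),"axis",R.inv().apply(ray("wrist",[256,192])[1]))
plan([440,-60,231],np.radians(165))
E
```

```text
[650.7 -25.3  44. ]
[489.7  22.3  44. ]
[ 447.2 -117.8   44. ]
[ 609.2 -165.3   44. ]
-16.472066487525307
-16.334815799363955
146.38326337316317 -16.848393146930263
wrist cam in tool [  76.6    0.5 -141.7] axis [-0.3 -0.   1. ]
tool shift [-435.7 -539.3    0.3] at [202.4 591.3 231.3]
turn deg [ 0.   0.  -3.9]
```

servo_tool --rows '[[45,[-30,-50,0],[0,0,-2.4]],[45,[-30,-52,0],[0,0,0]],[45,[-40,-46,0],[0,0,0]],[45,[-40,-46,0],[0,0,0]],[45,[-40,-46,0],[0,0,0]],[45,[-40,-46,0],[0,0,0]],[45,[-40,-46,0],[0,0,0]],[45,[-40,-46,0],[0,0,0]]]'

```text
clock: 2.05
eef_pos: [381.1, 141.4, 231.7]
tcp_rot: [3.141, 0.001, 2.854]
contact_force: [1.5, 0.6, 0.4]
opening: 0.527
```

Run:
```python
from h import *
plan([470,-64,231],np.radians(163.5))
```

```text
tool shift [-143.6 -171.8    0.8] at [381.1 141.4 231.7]
turn deg [0.1 0.1 0. ]
```

servo_tool --rows '[[30,[-36,-43,0],[0,0,0]],[30,[-36,-43,0],[0,0,0]],[30,[-36,-43,0],[0,0,0]],[30,[-36,-43,0],[0,0,0]],[30,[0,0,0],[0,0,0]],[30,[0,0,0],[0,0,0]]]'

```text
clock: 2.8
eef_pos: [469.1, -62.6, 231.1]
tcp_rot: [3.141, -0.001, 2.853]
contact_force: [-0.8, 1.2, 0.6]
opening: 0.352
```

```bash
cat >> h.py <<'E'
def wellfit(g,guess,lo,name="wrist"):
    pass
E
python3 - <<'E'
from h import *
np.set_printoptions(precision=1,suppress=True)
g=grab_frame("wrist");cv2.imwrite("pics/w1.png",cv2.resize(g,(768,576)));cv2.imwrite("pics/w1raw.png",g)
for t,z in(("pellet",52.5),("well",44),("drawer_front",44)):
  for r in trace("wrist",t):
    y,x=np.nonzero(r["mask"]);(c,rad)=cv2.minEnclosingCircle(np.c_[x,y].astype(np.float32))
    print(t,round(r["conf"],2),len(x),x.mean(),y.mean(),c,rad,atz("wrist",[x.mean(),y.mean()],z))
s=sense();print(s["clock"],s["eef_pos"],s["tcp_rot"],s["opening"])
E
```

```text
pellet 0.95 738 369.05420054200545 114.73306233062331 (368.72222900390625, 114.27777862548828) 16.011865615844727 [441.7  72.6  52.5]
pellet 0.89 3026 450.60244547257105 113.89358889623266 (450.9915466308594, 114.11768341064453) 34.06308364868164 [465.5 156.4  52.5]
pellet 0.8 1458 254.860768175583 197.84499314128945 (255.01052856445312, 197.74737548828125) 21.83827018737793 [497.1 -71.5  52.5]
well 0.91 11107 270.50292608265056 219.64067705050869 (271.0, 221.1299285888672) 82.89501190185547 [532.4 -61.8  44. ]
drawer_front 0.86 11112 270.77105831533476 219.76970842332614 (271.0, 221.42857360839844) 83.16455078125 [532.8 -61.6  44. ]
3.0 [469.2 -61.6 231.3] [ 3.1 -0.   2.9] 0.3502859886391604
```

View pics/w1.png

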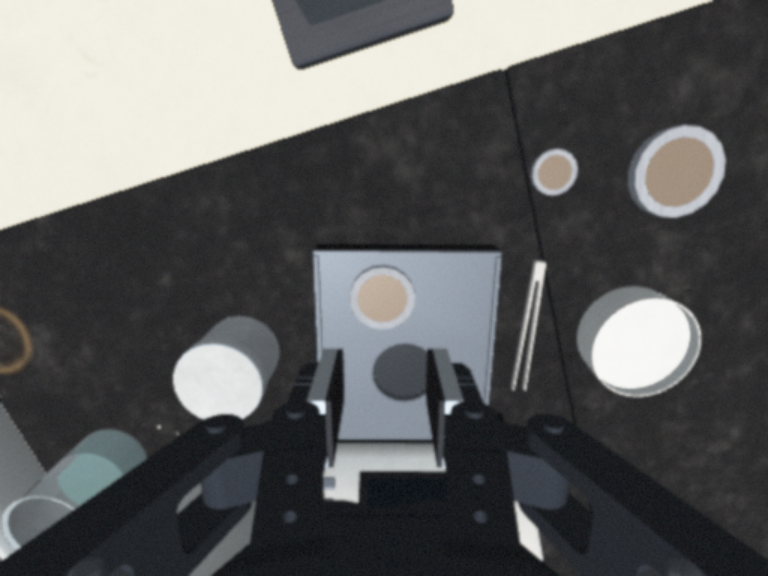

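```bash
cat >> h.py <<'E'
def find(verbose=1):
    g=grab_frame("wrist")
    m=(cv2.GaussianBlur(g,(3,3),0).max(2)<115).astype(np.uint8)
    return g,m
E
python3 - <<'E'
from h import *
np.set_printoptions(precision=1,suppress=True)
g=cv2.imread("pics/w1raw.png")
print(g[248,240:295].max(1));
m=(g.max(2)<95).astype(np.uint8);roi=np.zeros_like(m);roi[222:275,232:286]=1
n,l,st,ce=cv2.connectedComponentsWithStats(m*roi);i=l[248,268];print(st[i],ce[i])
cs=cv2.findContours((l==i).astype(np.uint8),cv2.RETR_EXTERNAL,cv2.CHAIN_APPROX_NONE)[0]
pts=max(cs,key=len)[:,0].astype(float)
W=np.array([atz("wrist",p,44)[:2] for p in pts])
from scipy.optimize import least_squares
f=least_squares(lambda v:np.hypot(W[:,0]-v[0],W[:,1]-v[1])-v[2],[*W.mean(0),27],loss="soft_l1");print("well",f.x,np.abs(f.fun).mean())
# front and side edges of deck
for uv in((211,168),(333,168),(214,240),(330,250)):print(uv,atz("wrist",uv,44))
a=f.x[:2];p=np.array([497.1,-71.5]);u=np.array([np.cos(np.radians(-16.5)),np.sin(np.radians(-16.5))]);v=np.array([-u[1],u[0]])
print("pellet in well frame",(p-a)@u,(p-a)@v)
E
```

```text
[169 168 167 170 167 167 164 155 124  90  82  83  83  77  83  82  80  87
  84  84  82  83  82  82  81  81  80  83  83  81  81  81  80  80  82  77
  82  81  77  76  81  78  79  70  46  31  25  18  27  26  33  45  76  94
 100]
[ 249  230   37   45 1142] [268.7 248.4]
well [570.6 -73.8  25.5] 2.5896576879758424
(211, 168) [ 450.6 -110.9   44. ]
(333, 168) [490.6  25.2  44. ]
(214, 240) [ 539.1 -137.4   44. ]
(330, 250) [594.   -0.4  44. ]
pellet in well frame -71.12980511244328 -18.633823125360994
```

Run:
```python
from h import *
plan([538.7,-24.8,56],np.radians(163.5))
```

```text
tool shift [-56.3  54.9 175.3] at [469.2 -61.6 231.3]
turn deg [ 0.  -0.   0.1]
```

servo_tool --rows '[[30,[-28,27.5,30],[0,0,0]],[30,[-28,27.5,35],[0,0,0]],[30,[0,0,50],[0,0,0]],[30,[0,0,40],[0,0,0]],[30,[0,0,20],[0,0,0]],[30,[0,0,0],[0,0,0]],[30,[0,0,0],[0,0,0]]]'

```text
clock: 3.88
eef_pos: [539.5, -25.3, 57.3]
tcp_rot: [3.141, 0.001, 2.855]
contact_force: [1.4, -0.0, 0.3]
opening: 0.353
```

Run:
```python
from h import *
g=grab_frame("wrist");cv2.imwrite("pics/w2.png",cv2.resize(g,(768,576)));cv2.imwrite("pics/w2raw.png",g)
for r in trace("wrist","pellet"):
    y,x=np.nonzero(r["mask"]);print(r["conf"],len(x),x.mean(),y.mean(),atz("wrist",[x.mean(),y.mean()],52.5))
print(tool()[0],sense()["contact_force"])
```

```text
0.87 6927 150.88494297675763 198.1201097156056 [497.33085975 -71.55373972  52.5       ]
0.73 1100 504.17727272727274 42.306363636363635 [473.36131379 112.64616937  52.5       ]
0.7 3248 395.35806650246303 29.28448275862069 [453.94269787  65.70229012  52.5       ]
0.33 35586 194.49609396953858 214.78224582701063 [512.96460767 -52.4511061   52.5       ]
[539.80762658 -25.60933804  57.59535633] [-0.03130277  0.08771991  0.21386126]
```

View pics/w2.png

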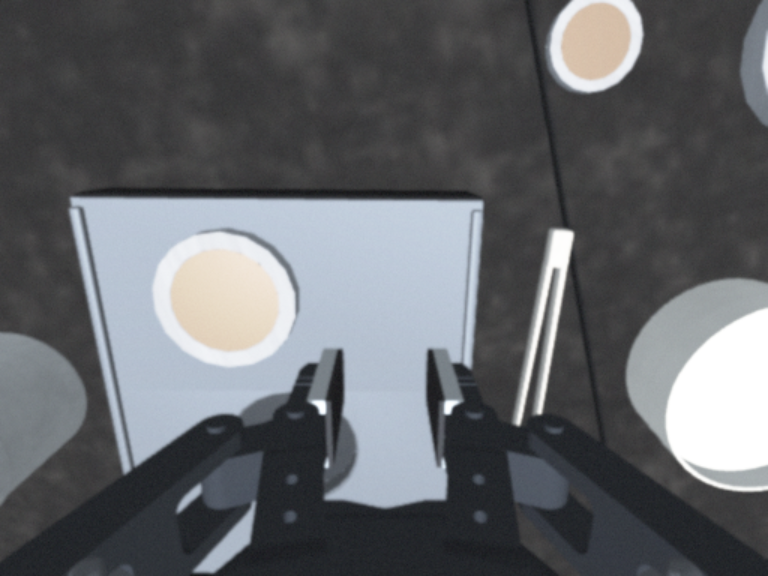

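servo_tool --rows '[[30,[0,0,8],[0,0,0]],[30,[0,0,3],[0,0,0]],[30,[0,0,1],[0,0,0]],[30,[0,0,0],[0,0,0]]]'

```text
clock: 4.47
eef_pos: [538.8, -25.9, 44.2]
tcp_rot: [-3.142, -0.0, 2.854]
contact_force: [0.5, 0.7, 0.3]
opening: 0.349
```

Run:
```python
from h import *
np.set_printoptions(precision=1,suppress=True)
# use pose of w2 via offset: current pose differs only in z; recompute by shifting camera
import rig
c=get_calibration("wrist");K=np.array(c["intrinsics"]);T=np.array(c["world_to_cam"]);R=T[:3,:3]
o=-R.T@T[:3,3]+np.array([539.8,-25.6,57.6])-tool()[0]
def at(uv,z):
    d=R.T@np.linalg.inv(K)@np.array([uv[0]/1.5,uv[1]/1.5,1]);return o+d*(z-o[2])/d[2]
A=at((75,200),44);B=at((482,201),44);print(A,B,np.linalg.norm(A-B))
d=B-A;ang=np.arctan2(d[1],d[0])-np.pi/2;print(np.degrees(ang));u=np.array([np.cos(ang),np.sin(ang),0]);print("well",(A+B)/2+105*u)
L=at((129,470),46.5);L0=at((70,208),46.5);print(L,L0,np.degrees(np.arctan2(*(L-L0)[1::-1])))
print("pellet",at((225.5,298),52.5))
for uv in((240,400),(272,392),(330,492),(356,440)):print(uv,at(uv,44),np.linalg.norm(at(uv,44)[:2]-[571,-74]))
```

```text
[ 450.3 -112.8   44. ] [491.5  25.   44. ] 143.83257957126403
-16.62791365906505
well [571.5 -73.9  44. ]
[ 558.7 -144.    46.5] [ 452.6 -114.1   46.5] -15.78073483109776
pellet [497.5 -72.   52.5]
(240, 400) [541.7 -87.3  44. ] 32.15755470496797
(272, 392) [542.  -73.4  44. ] 29.042954555000996
(330, 492) [595.8 -66.8  44. ] 25.804453196199916
(356, 440) [573.4 -47.7  44. ] 26.4320136889123
```

servo_tool --rows '[[30,[0,0,1.5],[0,0,0]],[30,[0,0,0],[0,0,0]]]'

```text
clock: 4.72
eef_pos: [539.5, -26.0, 43.6]
tcp_rot: [3.141, 0.001, 2.854]
contact_force: [-1.1, -0.6, 8.2]
opening: 0.353
```

servo_tool --rows '[[30,[0,0,1.5],[0,0,0]],[30,[0,0,0],[0,0,0]]]'

```text
clock: 4.97
eef_pos: [540.9, -26.4, 43.5]
tcp_rot: [3.141, 0.004, 2.854]
contact_force: [-3.3, -3.2, 21.6]
opening: 0.355
```

servo_tool --rows '[[30,[0,0,1],[0,0,0]],[30,[0,0,0],[0,0,0]]]'

```text
clock: 5.22
eef_pos: [541.8, -26.6, 43.4]
tcp_rot: [3.141, 0.006, 2.854]
contact_force: [-4.5, -3.4, 30.6]
opening: 0.352
```

servo_tool --rows '[[30,[0,0,-20],[0,0,0]],[30,[0,0,-22],[0,0,0]],[30,[0,0,0],[0,0,-7.3]],[30,[0,0,0],[0,0,-7.2]],[30,[0,0,0],[0,0,0]]]'

```text
clock: 5.85
eef_pos: [538.9, -25.9, 82.4]
tcp_rot: [3.142, 0.0, 3.106]
contact_force: [-0.7, 0.8, -0.6]
opening: 0.356
```

Run:
```python
from h import *
plan([450,-70.5,85],np.radians(178.3))
```

```text
tool shift [ 87.3 -47.8  -2.6] at [538.9 -25.9  82.4]
turn deg [-0.   0.  -0.3]
```

servo_tool --rows '[[30,[44,-24,0],[0,0,-0.3]],[30,[43.5,-23.5,0],[0,0,0]],[30,[0,0,20],[0,0,0]],[30,[0,0,15],[0,0,0]],[30,[0,0,0],[0,0,0]],[30,[0,0,0],[0,0,0]]]'

```text
clock: 6.6
eef_pos: [450.5, -70.3, 47.4]
tcp_rot: [3.142, 0.0, 3.112]
contact_force: [-1.4, 0.7, -0.3]
opening: 0.354
```

Run:
```python
from h import *
np.set_printoptions(precision=1,suppress=True)
g=grab_frame("wrist");cv2.imwrite("pics/w3.png",cv2.resize(g,(768,576)))
for r in trace("wrist","pellet")[:4]:
    y,x=np.nonzero(r["mask"]);print(r["conf"],len(x),x.mean(),y.mean(),atz("wrist",[x.mean(),y.mean()],52.5))
plan([539.3,-72.9,47],np.radians(178.3))
```

```text
0.84 2273 486.2058952925649 209.05103387593488 [428.8  46.9  52.5]
0.68 3288 255.08911192214111 312.8643552311436 [488.5 -71.6  52.5]
0.2 4757 263.0090393104898 284.7824258986756 [470.  -66.7  52.5]
tool shift [-88.8   0.1   0.7] at [450.5 -70.4  47.6]
turn deg [-0.  0.  0.]
```

View pics/w3.png

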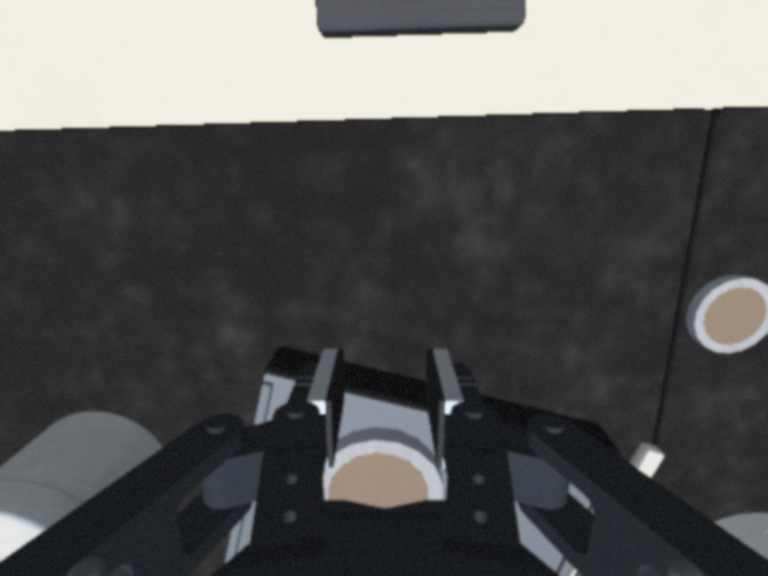

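servo_tool --rows '[[30,[-8,0,0.5],[0,0,0]],[30,[-6,0,0],[0,0,0]],[30,[-8,0,0],[0,0,0]],[30,[-10,0,0],[0,0,0]],[30,[-10,0,0],[0,0,0]],[30,[-10,0,0],[0,0,0]],[30,[-10,0,0],[0,0,0]],[30,[-6,0,0],[0,0,0]]]'

```text
clock: 7.7
eef_pos: [518.7, -72.6, 46.8]
tcp_rot: [-3.142, 0.0, 3.112]
contact_force: [-0.6, -0.2, 0.5]
opening: 0.35
```

Run:
```python
from h import *
np.set_printoptions(precision=1,suppress=True)
g=grab_frame("top");s=grab_frame("scene");w=grab_frame("wrist")
o=np.hstack([cv2.resize(g[150:220,270:360],(380,296),interpolation=2),cv2.resize(w[220:384,150:360],(380,296))])
cv2.imwrite("pics/p1.png",o)
for r in trace("top","pellet"):
    y,x=np.nonzero(r["mask"]);print(r["conf"],len(x),x.mean(),y.mean(),atz("top",[x.mean(),y.mean()],52.5))
print(sense()["contact_force"])
plan([539.3,-72.9,47],np.radians(178.3))
```

```text
0.97 696 206.53735632183907 218.21695402298852 [473.2 179.7  52.5]
0.72 40 258.475 195.225 [524.2  59.8  52.5]
0.71 191 247.18324607329842 229.73821989528795 [445.   87.2  52.5]
[-0.4  1.2  0.2]
tool shift [-21.6   0.2  -0.3] at [517.7 -72.5  46.7]
turn deg [ 0. -0.  0.]
```

View pics/p1.png

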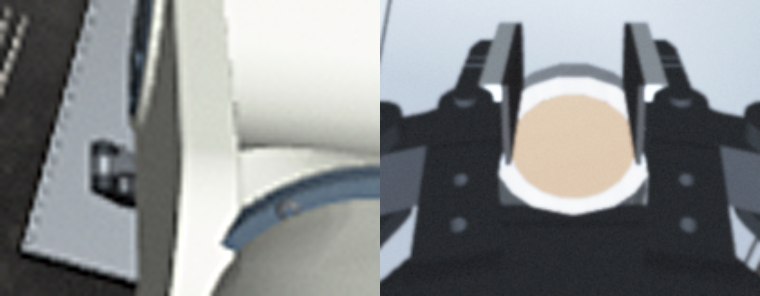

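Run:
```python
from h import *
print(atz("wrist",(256.7,299.2),52.5),tool()[0])
```

```text
[545.7881204  -72.49170778  52.5       ] [517.71481938 -72.47099085  46.68342399]
```

servo_tool --rows '[[30,[-5,0,0],[0,0,0]],[30,[-4,0,0],[0,0,0]],[30,[-4,0,0],[0,0,0]],[30,[-2,0,0],[0,0,0]],[30,[-1,0,0],[0,0,0]],[30,[0,0,0],[0,0,0]]]'

```text
clock: 8.65
eef_pos: [533.9, -73.0, 46.8]
tcp_rot: [3.142, -0.0, 3.112]
contact_force: [-0.4, 0.6, 0.3]
opening: 0.349
```

Run:
```python
from h import *
w=grab_frame("wrist");cv2.imwrite("pics/w4.png",w)
cv2.imwrite("pics/p2.png",cv2.resize(w[220:384,150:360],(760,592),interpolation=2))
print(tool()[0])
```

```text
[533.84403083 -72.97623006  46.77965423]
```

View pics/p2.png

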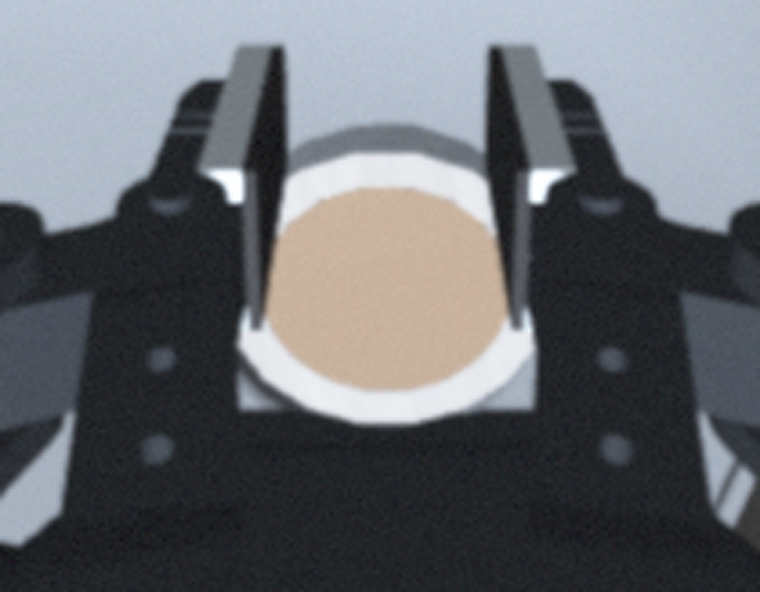

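servo_tool --rows '[[30,[-4,0,0],[0,0,0]],[30,[-3,0,0],[0,0,0]],[30,[-1,0,0],[0,0,0]],[30,[-1,0,0],[0,0,0]],[30,[-1,0,0],[0,0,0]],[30,[0,0,0],[0,0,0]]]'

```text
clock: 9.45
eef_pos: [543.7, -73.3, 46.7]
tcp_rot: [-3.142, -0.0, 3.112]
contact_force: [-2.5, -1.4, 1.4]
opening: 0.35
```

Run:
```python
from h import *
w=grab_frame("wrist")
cv2.imwrite("pics/p3.png",cv2.resize(w[220:384,150:360],(760,592),interpolation=2))
print(tool()[0])
```

```text
[543.68830608 -73.34070392  46.72188657]
```

View pics/p3.png

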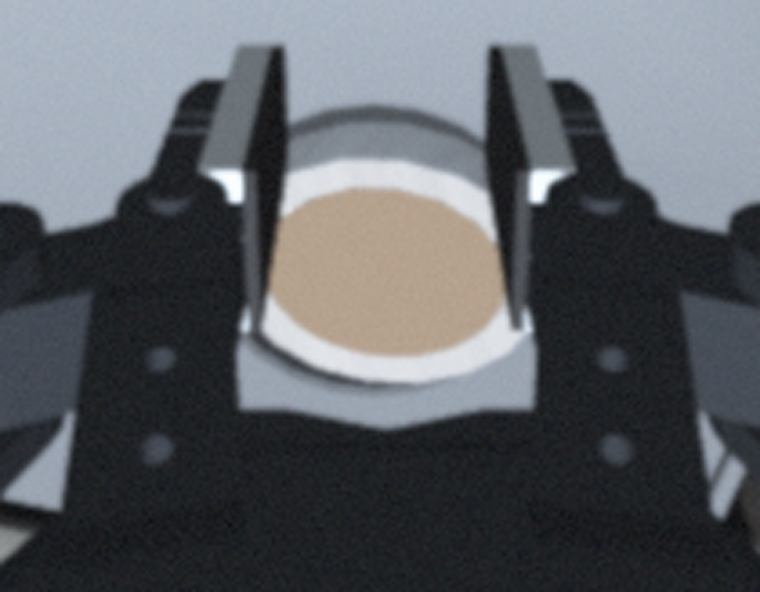

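servo_tool --rows '[[30,[3,0,0],[0,0,0]],[30,[20,0,-20],[0,0,0]],[30,[35,0,-50],[0,0,0]],[30,[35,0,-50],[0,0,0]],[30,[0,0,0],[0,0,0]],[30,[0,0,0],[0,0,0]]]'

```text
clock: 10.25
eef_pos: [451.3, -70.5, 167.0]
tcp_rot: [-3.142, 0.002, 3.112]
contact_force: [-0.1, 0.4, 0.2]
opening: 0.354
```

Run:
```python
from h import *
np.set_printoptions(precision=1,suppress=True)
w=grab_frame("wrist");cv2.imwrite("pics/w5.png",w);print(tool()[0])
for r in trace("wrist","pellet"):
    y,x=np.nonzero(r["mask"]);print(r["conf"],len(x),x.mean(),y.mean(),atz("wrist",[x.mean(),y.mean()],44))
u,v=proj("wrist",[571,-74,44]).astype(int);print(u,v)
cv2.imwrite("pics/p4.png",cv2.resize(w[max(v-70,0):v+70,u-90:u+90],(768,597),interpolation=2))
```

```text
[451.1 -70.5 166.3]
0.86 3175 484.26929133858266 192.52409448818898 [462.7 147.5  44. ]
0.76 997 403.19658976930793 169.2617853560682 [437.7  67.4  44. ]
0.74 1552 256.61920103092785 293.1810567010309 [569.2 -73.1  44. ]
255 294
```

View pics/p4.png

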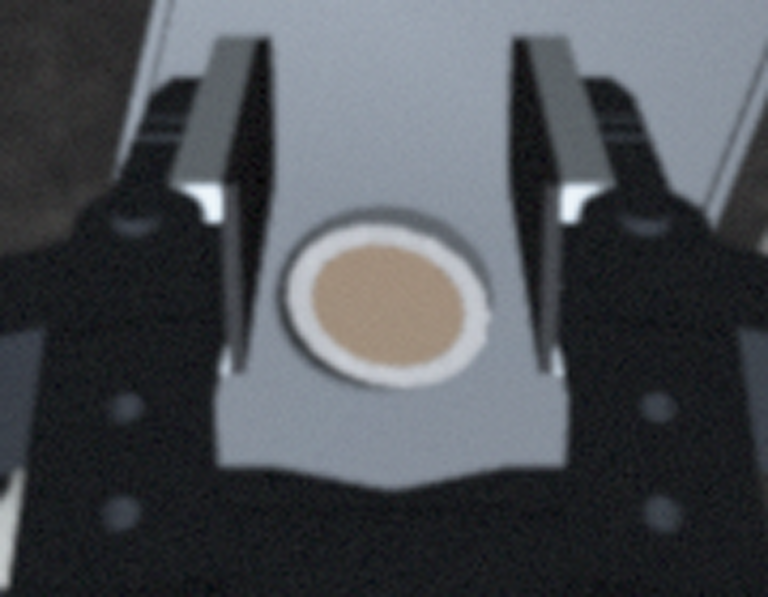

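servo_tool --rows '[[0,[-40,16,10],[0,0,0]],[0,[-40,16,15],[0,0,0]],[0,[-40,18,20],[0,0,0]],[0,[0,0,25],[0,0,0]],[0,[0,0,25],[0,0,0]],[0,[0,0,10],[0,0,0]],[0,[0,0,0],[0,0,0]],[0,[0,0,0],[0,0,0]]]'

```text
clock: 11.35
eef_pos: [572.9, -24.2, 62.3]
tcp_rot: [-3.142, 0.001, 3.112]
contact_force: [0.3, 0.1, 0.7]
opening: -0.002
```

Run:
```python
from h import *
plan([570,-26,46]);s=sense();print(s["opening"],s["contact_force"])
```

```text
tool shift [ 2.8 -1.9 16.3] at [572.9 -24.2  62.3]
-0.001580814744043341 [0.25264287 0.10941232 0.70837418]
```

servo_tool --rows '[[0,[2.5,-2,10],[0,0,0]],[0,[0,0,6],[0,0,0]],[0,[0,-2,0.5],[0,0,0]],[0,[0,-2,0],[0,0,0]],[0,[0,-1,0],[0,0,0]],[0,[0,-1,0],[0,0,0]],[0,[0,0,0],[0,0,0]]]'

```text
clock: 12.22
eef_pos: [569.7, -32.1, 45.4]
tcp_rot: [-3.142, 0.0, 3.112]
contact_force: [-0.0, -0.4, -0.4]
opening: 0.003
```

servo_tool --rows '[[0,[0,-1,0],[0,0,0]],[0,[0,-1,0],[0,0,0]],[0,[0,0,0],[0,0,0]]]'

```text
clock: 12.6
eef_pos: [569.6, -34.1, 45.3]
tcp_rot: [-3.142, 0.0, 3.112]
contact_force: [-0.2, -0.7, -0.1]
opening: -0.001
```

servo_tool --rows '[[0,[0,-1,0],[0,0,0]],[0,[0,-1,0],[0,0,0]],[0,[0,0,0],[0,0,0]]]'

```text
clock: 12.98
eef_pos: [569.5, -36.1, 45.3]
tcp_rot: [-3.142, -0.0, 3.112]
contact_force: [-0.1, 0.4, 0.0]
opening: -0.003
```

Run:
```python
from h import *
w=grab_frame("wrist");cv2.imwrite("pics/w6.png",w);print(tool()[0],sense()["contact_force"])
u,v=proj("wrist",[571,-60,44]).astype(int);print(u,v)
cv2.imwrite("pics/p5.png",cv2.resize(w[200:384,140:370],(750,600),interpolation=2))
```

```text
[569.49752129 -36.05845129  45.29528481] [-0.81853475 -0.33245183 -0.64502709]
212 251
```

View pics/p5.png

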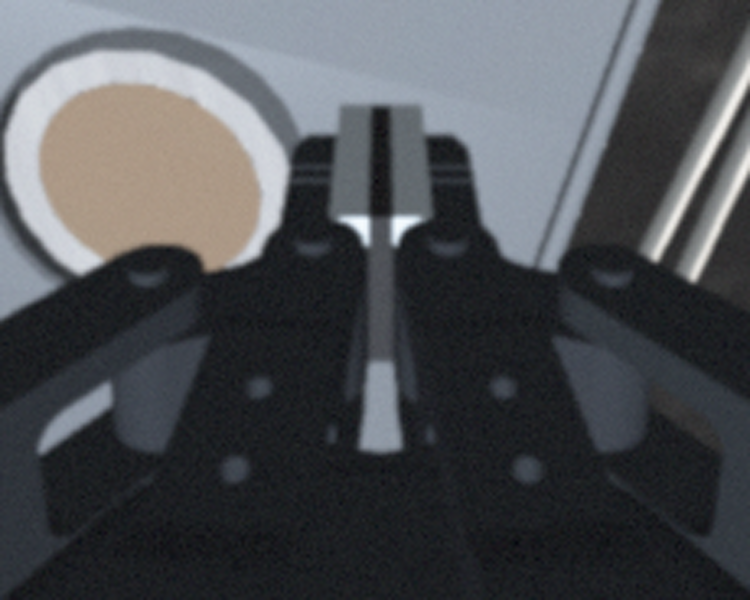

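servo_tool --rows '[[0,[0,-2,0],[0,0,0]],[0,[0,-2,0],[0,0,0]],[0,[0,-1,0],[0,0,0]],[0,[0,0,0],[0,0,0]]]'

```text
clock: 13.52
eef_pos: [569.3, -41.1, 45.3]
tcp_rot: [-3.142, 0.0, 3.112]
contact_force: [-0.0, -0.2, -0.8]
opening: 0.0
```

servo_tool --rows '[[0,[0,-1,0],[0,0,0]],[0,[0,-1,0],[0,0,0]],[0,[0,0,0],[0,0,0]]]'

```text
clock: 13.9
eef_pos: [569.2, -43.1, 45.3]
tcp_rot: [-3.142, -0.0, 3.112]
contact_force: [-0.2, -0.0, -0.0]
opening: 0.001
```

servo_tool --rows '[[0,[0,-1,0],[0,0,0]],[0,[0,-1,0],[0,0,0]],[0,[0,0,0],[0,0,0]]]'

```text
clock: 14.28
eef_pos: [569.2, -45.1, 45.3]
tcp_rot: [-3.142, -0.0, 3.112]
contact_force: [0.2, -0.0, -0.4]
opening: -0.004
```

```bash
cat >> h.py <<'E'
def pel(save):
    w=grab_frame("wrist");cv2.imwrite(save,w)
    hsv=cv2.cvtColor(w,cv2.COLOR_BGR2HSV)
    b=((w[...,2].astype(int)-w[...,0])>25).astype(np.uint8)
    n,l,st,ce=cv2.connectedComponentsWithStats(b)
    for i in range(1,n):
        if st[i,4]>300:
            c=max(cv2.findContours((l==i).astype(np.uint8),0,1)[0],key=len)
            c=cv2.convexHull(c);W=np.array([atz("wrist",p+.0,44)[:2] for p in c[:,0]]).astype(np.float32)
            e=cv2.fitEllipse(W) if len(W)>5 else None
            print("brown",st[i],np.round(atz("wrist",ce[i],44)[:2],1),np.round(e[0],1),np.round(e[1],1),round(e[2]))
    return w
E
python3 - <<'E'
from h import *
pel("pics/w7.png");print(tool()[0],sense()["contact_force"])
E
```

```text
brown [ 467    0   45   40 1530] [460.4  60.4] [459.2  60.5] [18.8 20.7] 148
brown [ 170  221   64   61 2873] [569.3 -75.2] [570.4 -74.6] [35.2 37.7] 64
[569.20634282 -45.05195065  45.26943527] [-0.37710701 -0.37155575  0.0209914 ]
```

servo_tool --rows '[[0,[0,3,-5],[0,0,0]],[0,[40,-5,-45],[0,0,0]],[0,[40,-10,-40],[0,0,0]],[0,[38,-16,-30],[0,0,0]],[0,[0,0,0],[0,0,0]],[0,[0,0,0],[0,0,0]]]'

```text
clock: 15.08
eef_pos: [451.2, -69.4, 165.6]
tcp_rot: [-3.142, 0.002, 3.112]
contact_force: [0.4, 0.1, -0.5]
opening: 0.002
```

Run:
```python
from h import *
w=pel("pics/w8.png");print(tool()[0])
u,v=proj("wrist",[571,-74,44]).astype(int);print(u,v)
cv2.imwrite("pics/p6.png",cv2.resize(w[max(v-60,0):v+60,u-78:u+78],(780,600),interpolation=2))
```

```text
brown [392 159  24  23 435] [438.6  68.6] [438.8  68.7] [21.8 22. ] 37
brown [ 467  171   45   46 1684] [464.4 153.7] [464.8 154.7] [46.  46.2] 32
[451.17375137 -69.29653364 165.07188594]
254 294
```

View pics/p6.png

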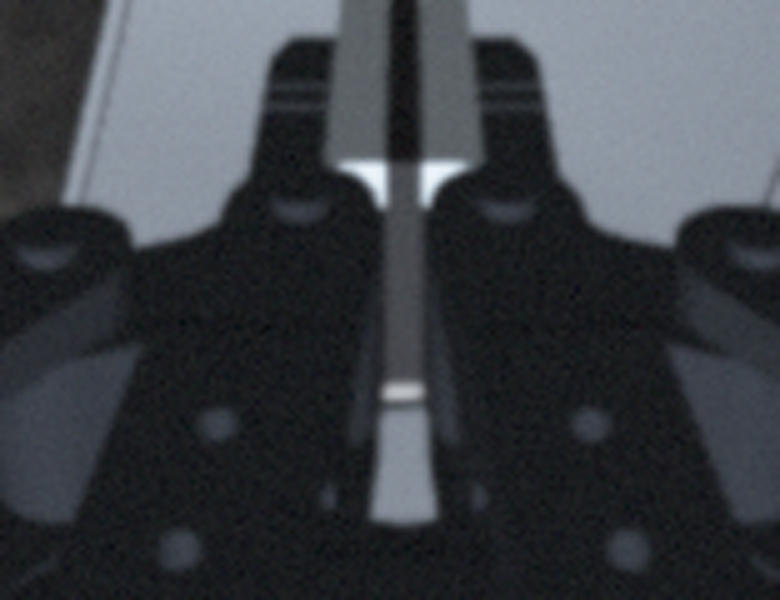

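servo_tool --rows '[[60,[0,0,0],[0,0,0]],[60,[0,0,0],[0,0,0]],[60,[0,0,0],[0,0,0]],[60,[0,0,0],[0,0,0]]]'

```text
clock: 15.62
eef_pos: [450.4, -69.4, 165.1]
tcp_rot: [3.142, -0.0, 3.112]
contact_force: [-0.8, -0.0, 0.4]
opening: 0.703
```

Run:
```python
from h import *
import h
w=pel("pics/w9.png");print(tool()[0],proj("wrist",[571,-74,44]))
print("old w5 (tilted):")
old=cv2.imread("pics/w5.png");h.grab_frame=lambda n:old
pel("pics/tmp.png")
for im in(old,w):
    print(im[294,222:290].max(1)); print(im[265:322,256].max(1))
```

```text
brown [392 160  25  23 439] [439.   68.8] [439.1  68.8] [21.8 22.3] 13
brown [ 467  172   45   47 1683] [464.7 153.9] [465.1 155.1] [46.1 46.6] 31
brown [238 281  34  28 772] [570.  -74.5] [570.3 -74.5] [36.  36.3] 167
[450.44764991 -69.46062409 165.14536926] [254.96936295 295.29768119]
old w5 (tilted):
brown [393 158  24  24 439] [437.6  69. ] [437.7  69. ] [21.8 22. ] 69
brown [ 467  171   45   46 1673] [463.2 153.6] [463.5 154.6] [45.7 46.3] 18
brown [239 282  34  27 714] [570.8 -73.4] [571.1 -73.4] [32.  37.6] 145
[ 34  34  76 124 151 153 148 118  89  95 143 187 197 201 198 184 170 157
 157 156 157 158 158 159 161 160 157 160 157 160 158 156 161 161 159 160
 160 160 158 162 159 158 159 161 159 161 158 162 159 157 162 170 195 202
 201 198 175 133 132 148 156 152 156 156 152 138  99  50]
[162 163 159 159 159 156 152 129 110 106 110 139 177 195 198 190 175 159
 163 162 156 162 158 159 160 159 157 158 159 159 159 160 159 158 157 157
 159 158 158 157 157 159 161 160 165 188 205 204 194 167 144 146 156 154
 153 157 156]
[160 158 157 157 152 145 117  80  95 143 188 200 198 198 183 163 162 161
 160 163 162 162 160 164 160 163 160 162 163 162 163 163 163 163 163 163
 160 164 160 161 159 161 163 162 162 164 162 161 160 159 169 182 200 204
 203 199 183 152 153 153 156 152 155 154 158 157 154 155]
[162 163 164 159 158 160 160 161 157 165 185 198 200 198 185 170 164 165
 164 163 163 163 163 162 159 163 161 159 162 163 162 160 164 162 161 162
 162 161 164 161 161 159 160 161 165 175 198 205 202 174 117 101 125 145
 151 155 152]
```

Run:
```python
from h import *
w=cv2.imread("pics/w9.png")
cv2.imwrite("pics/p7.png",cv2.resize(w[225:355,170:340],(780,596),interpolation=2))
# drawer-front push: well at 571.3,-74 ; front bar face 107 back
a=np.radians(-16.6);u=np.array([np.cos(a),np.sin(a),0]);f=np.array([570.5,-74.2,28])-107*u;print("front",f)
plan(f-40*u,np.radians(163.4))
```

```text
front [467.95948453 -43.63134469  28.        ]
tool shift [ 21.9  36.6 137.2] at [450.4 -69.5 165.1]
turn deg [ 0.  -0.  14.9]
```

View pics/p7.png

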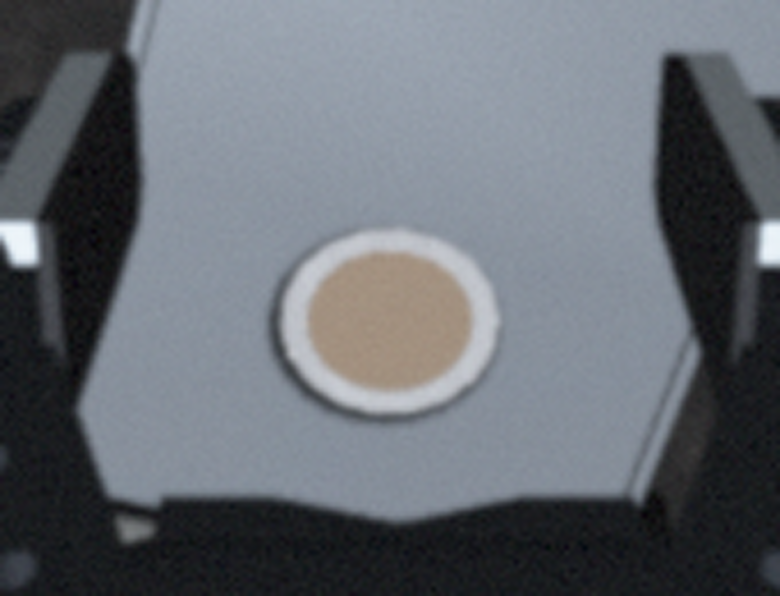

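servo_tool --rows '[[30,[22,36.5,10],[0,0,0]],[30,[0,0,20],[0,0,7.5]],[30,[0,0,20],[0,0,7.4]],[30,[0,0,40],[0,0,0]],[30,[0,0,35],[0,0,0]],[30,[0,0,12],[0,0,0]],[30,[0,0,0],[0,0,0]]]'

```text
clock: 16.55
eef_pos: [429.3, -32.4, 28.1]
tcp_rot: [-3.141, -0.001, 2.852]
contact_force: [-0.0, -0.2, -0.2]
opening: 0.351
```

servo_tool --rows '[[30,[-12,0,0],[0,0,0]],[30,[-8,0,0],[0,0,0]],[30,[-6,0,0],[0,0,0]],[30,[-6,0,0],[0,0,0]],[30,[-6,0,0],[0,0,0]],[30,[-8,0,0],[0,0,0]],[30,[0,0,0],[0,0,0]]]'

```text
clock: 17.42
eef_pos: [474.5, -45.8, 28.2]
tcp_rot: [3.141, 0.001, 2.852]
contact_force: [0.6, -0.1, -1.4]
opening: 0.352
```

Run:
```python
from h import *
w=pel("pics/w10.png");s=sense();print(tool()[0],s["contact_force"],s["wrist_torque"])
```

```text
brown [ 450  103   49   49 1823] [437.2  62.6] [437.4  62.6] [20.2 20.3] 92
[474.43325463 -45.6657738   28.2689272 ] [-0.21929777 -1.49174724  0.19114548] [-0.02167446 -0.02158279 -0.00969036]
```

servo_tool --rows '[[30,[-6,0,0],[0,0,0]],[30,[-10,0,0],[0,0,0]],[30,[-12,0,0],[0,0,0]],[30,[-12,0,0],[0,0,0]],[30,[-12,0,0],[0,0,0]],[30,[-12,0,0],[0,0,0]],[30,[-8,0,0],[0,0,0]]]'

```text
clock: 18.35
eef_pos: [543.5, -66.5, 28.2]
tcp_rot: [-3.141, 0.0, 2.852]
contact_force: [-4.6, -1.4, 0.7]
opening: 0.35
```

servo_tool --rows '[[30,[-4,0,0],[0,0,0]],[30,[-3,0,0],[0,0,0]],[30,[-3,0,0],[0,0,0]],[30,[0,0,0],[0,0,0]]]'

```text
clock: 18.85
eef_pos: [552.7, -68.9, 28.4]
tcp_rot: [3.141, 0.001, 2.852]
contact_force: [-2.4, -1.4, -0.5]
opening: 0.35
```

servo_tool --rows '[[30,[-3,0,0],[0,0,0]],[30,[-3,0,0],[0,0,0]],[30,[-2,0,0],[0,0,0]],[30,[0,0,0],[0,0,0]]]'

```text
clock: 19.35
eef_pos: [558.9, -70.9, 28.2]
tcp_rot: [-3.142, -0.002, 2.852]
contact_force: [-7.3, 1.5, 4.4]
opening: 0.346
```

servo_tool --rows '[[30,[-2,0,0],[0,0,0]],[30,[-2,0,0],[0,0,0]],[30,[0,0,0],[0,0,0]]]'

```text
clock: 19.73
eef_pos: [558.9, -71.1, 27.8]
tcp_rot: [-3.141, -0.01, 2.851]
contact_force: [-18.4, 5.9, 15.8]
opening: 0.353
```

servo_tool --rows '[[30,[-2,0,0],[0,0,0]],[30,[0,0,0],[0,0,0]]]'

```text
clock: 19.98
eef_pos: [558.9, -71.2, 27.6]
tcp_rot: [-3.14, -0.014, 2.851]
contact_force: [-24.6, 7.8, 20.7]
opening: 0.354
```

servo_tool --rows '[[30,[8,0,0],[0,0,0]],[30,[40,0,0],[0,0,0]],[30,[50,0,-20],[0,0,0]],[30,[0,0,-50],[0,0,0]],[30,[0,0,-60],[0,0,0]],[30,[0,0,0],[0,0,0]],[30,[0,0,0],[0,0,0]]]'

```text
clock: 20.85
eef_pos: [472.5, -45.0, 158.6]
tcp_rot: [3.141, 0.002, 2.852]
contact_force: [-0.0, -0.1, 0.0]
opening: 0.349
```

Run:
```python
from h import *
np.set_printoptions(precision=1,suppress=True)
w=pel("pics/w11.png");print(tool()[0],sense()["contact_force"],sense()["opening"])
a=np.radians(-16.6);u=np.array([np.cos(a),np.sin(a),0]);v=np.array([-u[1],u[0],0]);W=np.array([570.7,-74.1,44])
# intensity along the drawer centre line at deck height, wrt initial well
for off in(-12,0,12):
    print(off,[(s,int(w[int(round(p[1])),int(round(p[0]))].max())) for s in range(-20,80,2) for p in[proj("wrist",W+u*s+v*off)] if 0<=p[1]<384])
for t in("tin","tweezers","dishes"):
    grab_frame("top") if t=="tin" else 0
    for r in boxes_of("top",t)[:1]:print(t,toworld("top",r["centre"]))
cv2.imwrite("pics/top_end.png",grab_frame("top"))
```

```text
brown [ 455   91   56   56 2376] [465.9 159.2] [466.5 159.1] [46.2 46.4] 42
brown [366 106  26  27 549] [440.8  74. ] [441.  74.] [22.1 22.3] 73
[471.7 -44.9 157.7] [ 0.2 -0.1  0.1] 0.3531105992042977
-12 [(-20, 46), (-18, 34), (-16, 14), (-14, 20), (-12, 21), (-10, 17), (-8, 16), (-6, 25), (-4, 57), (-2, 148), (0, 157), (2, 157), (4, 159), (6, 157), (8, 159), (10, 156), (12, 156), (14, 158), (16, 158), (18, 157), (20, 154), (22, 157), (24, 156), (26, 154), (28, 158), (30, 154), (32, 158), (34, 157), (36, 155), (38, 157), (40, 157), (42, 157), (44, 154), (46, 155), (48, 158), (50, 155), (52, 153), (54, 152), (56, 154), (58, 156), (60, 158), (62, 148), (64, 78), (66, 39), (68, 30), (70, 26), (72, 31), (74, 29), (76, 24), (78, 22)]
0 [(-20, 47), (-18, 36), (-16, 8), (-14, 22), (-12, 21), (-10, 16), (-8, 24), (-6, 26), (-4, 59), (-2, 147), (0, 156), (2, 155), (4, 158), (6, 156), (8, 156), (10, 157), (12, 159), (14, 158), (16, 156), (18, 158), (20, 157), (22, 156), (24, 155), (26, 158), (28, 159), (30, 158), (32, 159), (34, 156), (36, 157), (38, 156), (40, 155), (42, 155), (44, 157), (46, 156), (48, 156), (50, 158), (52, 156), (54, 155), (56, 156), (58, 153), (60, 156), (62, 151), (64, 76), (66, 31), (68, 26), (70, 26), (72, 27), (74, 30), (76, 26), (78, 29)]
12 [(-20, 51), (-18, 37), (-16, 16), (-14, 18), (-12, 22), (-10, 19), (-8, 25), (-6, 26), (-4, 55), (-2, 136), (0, 157), (2, 155), (4, 156), (6, 159), (8, 157), (10, 157), (12, 156), (14, 155), (16, 158), (18, 158), (20, 156), (22, 157), (24, 154), (26, 154), (28, 154), (30, 155), (32, 154), (34, 154), (36, 157), (38, 157), (40, 159), (42, 157), (44, 157), (46, 155), (48, 154), (50, 156), (52, 155), (54, 157), (56, 155), (58, 154), (60, 156), (62, 152), (64, 91), (66, 44), (68, 28), (70, 32), (72, 27), (74, 23), (76, 26), (78, 29)]
dishes [612.6 122.6  29.3]
```

Run:
```python
from h import *
np.set_printoptions(precision=1,suppress=True)
a=np.radians(-16.6);u=np.array([np.cos(a),np.sin(a),0]);W=np.array([570.7,-74.1,44])
print(proj("wrist",W+64*u),ray("wrist",[0,0])[0])
for c in("wrist","scene"):
    grab_frame(c)
    for t in("tin","tweezers","dishes"):
        for r in boxes_of(c,t)[:1]:print(c,t,round(r["conf"],2),toworld(c,r["centre"]))
w=cv2.imread("pics/w11.png");p=proj("wrist",W+64*u).astype(int);print(w[p[1]-6:p[1]+30,p[0]].max(1))
```

```text
[256.5 336.8] [398.2 -22.5 299.1]
wrist tin 0.95 [ 506.7 -205.6   69. ]
wrist tweezers 0.69 [564.2  49.5   5.1]
wrist dishes 0.8 [609.4 127.4  25.1]
scene tin 0.91 [ 510.8 -194.8   45.8]
scene tweezers 0.69 [566.2  48.4   5.8]
scene dishes 0.78 [595.5 132.9  32. ]
[156 156 153 155 156 151 130  76  31  24  26  26  29  27  30  26  31  29
  30  25  34  25  32  32  30  27  33  29  27  31  33  28  27  24  29  25]
```

servo_tool --rows '[[85,[-25,0,-20],[0,0,0]],[85,[-25,0,-20],[0,0,0]],[85,[-15,0,0],[0,0,0]],[85,[0,0,0],[0,0,0]],[85,[0,0,0],[0,0,0]]]'

```text
clock: 22.18
eef_pos: [532.5, -63.3, 197.1]
tcp_rot: [-3.141, -0.003, 2.852]
contact_force: [0.5, -0.6, -0.7]
opening: 0.995
```

Run:
```python
from h import *
np.set_printoptions(precision=1,suppress=True)
w=pel("pics/w12.png")
a=np.radians(-16.6);u=np.array([np.cos(a),np.sin(a),0]);v=np.array([-u[1],u[0],0]);W=np.array([570.7,-74.1,44])
o=ray("wrist",[0,0])[0];print("cam u,z",(o-W)@u,o[2],proj("wrist",W+64*u))
for off in(-30,0,30):
    print(off,[(s,int(w[int(round(p[1])),int(round(p[0]))].max())) for s in [*range(-10,2,1),*range(40,100,1)] for p in[proj("wrist",W+u*s+v*off)] if 0<=p[1]<330])
```

```text
brown [ 443   27   52   56 2221] [474.6 160.7] [475.2 160.5] [47.  47.3] 48
brown [360  43  25  27 513] [450.   73.8] [450.2  73.8] [22.6 22.7] 104
cam u,z -115.91736932817734 339.1445308307881 [256.6 265.6]
-30 [(-10, 35), (-9, 25), (-8, 14), (-7, 9), (-6, 22), (-5, 15), (-4, 18), (-3, 47), (-2, 47), (-1, 88), (0, 137), (1, 168), (40, 172), (41, 171), (42, 169), (43, 169), (44, 173), (45, 169), (46, 170), (47, 170), (48, 168), (49, 169), (50, 169), (51, 169), (52, 169), (53, 165), (54, 167), (55, 165), (56, 165), (57, 167), (58, 167), (59, 165), (60, 165), (61, 165), (62, 162), (63, 140), (64, 78), (65, 78), (66, 46), (67, 66), (68, 96), (69, 96), (70, 120), (71, 132), (72, 140), (73, 140), (74, 152), (75, 157), (76, 169), (77, 169), (78, 174), (79, 180), (80, 192), (81, 192), (82, 194), (83, 194), (84, 193), (85, 193), (86, 199), (87, 197), (88, 197), (89, 199), (90, 198), (91, 197), (92, 197), (93, 174), (94, 115), (95, 53), (96, 53), (97, 31), (98, 33), (99, 33)]
0 [(-10, 27), (-9, 27), (-8, 23), (-7, 16), (-6, 22), (-5, 12), (-4, 24), (-3, 44), (-2, 44), (-1, 87), (0, 137), (1, 
[... 728 characters left out ...]
, (-3, 39), (-2, 39), (-1, 73), (0, 121), (1, 159), (40, 166), (41, 166), (42, 165), (43, 165), (44, 165), (45, 166), (46, 166), (47, 165), (48, 165), (49, 166), (50, 164), (51, 164), (52, 164), (53, 168), (54, 167), (55, 164), (56, 166), (57, 166), (58, 160), (59, 163), (60, 160), (61, 160), (62, 158), (63, 141), (64, 94), (65, 94), (66, 46), (67, 57), (68, 91), (69, 91), (70, 119), (71, 134), (72, 144), (73, 144), (74, 150), (75, 159), (76, 169), (77, 169), (78, 175), (79, 183), (80, 190), (81, 190), (82, 192), (83, 196), (84, 197), (85, 197), (86, 197), (87, 196), (88, 196), (89, 197), (90, 199), (91, 197), (92, 197), (93, 181), (94, 134), (95, 72), (96, 72), (97, 31), (98, 30), (99, 30)]
```

```bash
python3 -c "
from rig import *
print(sense()['contact_force'],sense()['clock']);sign_off()"
```

```text
[ 0.17614027 -0.34557371  0.10218304] 22.225
the job is handed in; nothing more can be done
```

The pellet is seated in the well and the drawer is pushed in against its stop. I handed the job in at 22.2 s; no verdict came back.

- **Pellet:** I pushed it across the deck with the two fingertips set 30 mm apart, and it first caught tilted on the well's rim. A light sideways nudge with the fingers shut dropped it in. The wrist image then showed it flat and within about 1 mm of my estimate of the well's centre (filling 36.0 × 36.3 mm, against 32.0 × 37.6 mm while tilted). I could not look at it again once the drawer had gone in.
- **Drawer:** I pushed the front bar until it stopped solidly, at about 25 N against its usual 3 N. About 63 mm of deck was still showing in front of the housing, where 62 mm is expected fully in. That puts it about 1 mm short of fully in, give or take 2 mm.
- **Last checks:** In the wrist and scene cameras the tin, tweezers and dishes were within the measuring error of where they began. The top camera no longer found the tin or tweezers at the end. The first check of how far the drawer had gone in was spoiled by the gripper blocking the view, so I moved and repeated it. The fingers were well clear, with no contact force.

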